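Bring the fossil carriage to the camera mark

TASK

Move the specimen carriage along its low-friction rail until its steel pointer stands opposite the steel post of the camera clamp, and leave it standing there at rest with the gripper lifted well clear above it. Push and brake it gently, only with the fingers inside its well against the faces of the two sprung push plates; it must never run into an end stop, and the rest of the carriage, the camera and the things lying on the table are to be left alone.

Things in the scene. Friction and masses are not known exactly. Their poses are not given: they have to be found in the camera images.
- rail: Aluminium photo-bench rail fixed on the table, 130 wide (x) and 940 long (y), origin at the table surface under its middle. Its y axis is the direction of travel (towards the mark), z up. A dark end stop stands at each end.
- carriage (a joint): Travel of the carriage along the rail's +y, in m: 0 = touching the -y end stop, 0.42 = touching the +y end stop. It runs very freely: moving mass nominally 3.0 kg all told (hidden, about 2.4 to 3.9), viscous drag about 0.5 N s/m, dry friction about 0.015 N, so left alone it coasts for several seconds.
- carriage_mid (a point): Middle of the well, at 95 above the table, on the rail's centre line; axes parallel to the rail's. It lies at y = joint carriage - 0.21 in the rail's frame. The well is 180 long between the two free plate faces (faces 90 in +y and in -y of this point), open above and at its -x and +x sides. Its plates are 110 wide in x, from 65 to 125 above the table.
- front_plate (a joint): Compression of the sprung plate at the well's +y end, m: 0 free, 0.04 bottomed. Pushing it towards +y drives the carriage to +y. Spring 40 N/m, no preload, little damping: elastic, things bounce off it. Plate body 0.05 kg.
- rear_plate (a joint): Compression of the like plate at the well's -y end, m: 0 free, 0.04 bottomed. Pushing it towards -y brakes a carriage that moves to +y. Spring 40 N/m, elastic.
- front_plate_face (a point): Centre of the front plate's face, 95 above the table; moves with the plate.
- rear_plate_face (a point): Centre of the rear plate's face, 95 above the table; moves with the plate.
- pointer_tip (a point): Tip of the carriage's flat steel pointer, 10 wide, lying on the +y block and sticking out 24 on its +x side, 127 above the table, 175 in +y and 89 in +x of the well's middle.
- mark_tip (a point): Tip of the steel finger, 10 wide, on top of the clamp's post, 127 above the table, 4 mm in +x from the pointer's path: the mark. Axes parallel to the rail's. The carriage is at the mark when both tips have the same y along the rail. The +y end stop is met 60 to 120 mm beyond.
- mark: Fixed clamp with the post and, on a foot 190 in +x, a black macro camera, top 185 above the table. Origin at the table under the post's end.
- rock: Bystander: grey stone 85 x 60 x 45, beyond the rail. Origin under its centre.
- slab: Bystander: pale fossil slab 100 x 60 x 16, beyond the rail. Origin under its centre.
- brush: Bystander: hand brush lying near the robot. Origin under its middle.
- tray: Bystander: small cardboard tray 120 x 90 x 35, beyond the rail. Origin under its centre.
- deck (a point): The carriage's deck, 440 (y) x 130 (x): floor plate with its top 60 above the table, two grey blocks (tops 125 above the table) at its ends with an open well between, specimens on the blocks (up to 155 above the table, starting 40 mm or more beyond the free plate faces) and the pointer. Not to be touched. Point: on the rail's centre line on the well's floor, below the well's middle.

How it is judged:
On the way:
1. the carriage stands at rest at the mark for 1.5 s (y of pointer_tip in the frame of mark_tip between -0.015 and 0.015 m and velocity of joint carriage between -0.008 and 0.008 m/s), for 1.5 s.
At the end, for the whole second after the job is handed in: The pointer is within 15 mm of the mark along the rail, the carriage slower than 8 mm/s, and the TCP more than 80 mm above the well's middle point (175 mm above the table) (all of step 1 and z of the grasp point in the frame of carriage_mid above 0.08 m); the robot touches nothing.
It fails at once if the carriage runs into an end stop (value of joint carriage above 0.417 m or value of joint carriage below 0.003 m).
It fails at once if the carriage is driven faster than 0.25 m/s (velocity of joint carriage above 0.25 m/s or velocity of joint carriage below -0.25 m/s).
It fails at once if the robot touches the carriage elsewhere than at the push plates (contact force between any of the fingers, the arm and carriage_c0 above 1 N or contact force between any of the fingers, the arm and carriage_c1 above 1 N or contact force between any of the fingers, the arm and carriage_c2 above 1 N or contact force between any of the fingers, the arm and carriage_c3 above 1 N or contact force between any of the fingers, the arm and carriage_c4 above 1 N).
It fails at once if a push plate is pressed from above or from the side instead of on its face ((contact force between the fingers and front_plate above 0.5 N or contact force between the fingers and rear_plate above 0.5 N) and (z of the grasp point in the frame of carriage_mid above 0.044 m or x of the grasp point in the frame of carriage_mid above 0.06 m or x of the grasp point in the frame of carriage_mid below -0.06 m)).
It fails at once if the camera clamp is hit or a bystander is disturbed (contact force between any of the fingers, the arm and mark above 2 N or distance of any of rock, slab, brush, tray from where it was at the start of the episode above 0.02 m).
It also fails if it takes over 35 s, if anything falls off the work surface, if the arm or the gripper's body presses on something with over 40 N, if the wrist force passes 120 N, or if a joint passes its speed limit or range.

ROBOT

A 6-joint arm with a two-finger parallel gripper is mounted at the origin on the work surface. World frame = base frame: x ahead of the robot, y to its left, z up, the work surface at z = 0. Lengths are in m, angles in rad, forces in N, time in s.
With the tool pointing down it reaches from about 0.25 to 0.725 m from the base axis. Payload 4 kg.
Tool frame: the origin (TCP) lies between the finger pads, 19 mm behind the fingertips; this is the grasp point; z points along the fingers, y is the line along which they close (so a half turn about z gives the same grasp; the last joint's range is limited). The gripper opens to 85 mm and grips with 20 to 120 N. Pads are 22 mm wide; open, the fingers measure 114 mm over their backs; the gripper's body (76 mm by 85 mm) begins 54 mm behind the grasp point. The pads swing forward as they close: fully open they stand 13 mm farther back than shut.
Start: joints at [-1.199, 0.241, 0.005, 1.335, 0, 1.571], TCP at [0.182, -0.466, 0.25] pointing down, gripper open.
Joint ranges: [-2.72, 2.72], [-1.05, 1.87], [-1.09, 1.28], [-1.99, 2.15], [-1.42, 1.44], [-3.14, 3.14]. Speed limits (rad/s): [2.79, 2.79, 3.14, 3.14, 3.14, 3.14].

INTERFACE

Orientations are given as a unit quaternion [x, y, z, w].
In Python, from workcell import * gives the robot as it stands. The module is installed in compiled form; this text tells all that it offers.
- The arm moves only by the tool send_rows, never from a script. Its argument "steps" is text: rows parted by semicolons, each of 7 numbers parted by spaces: the opening, from -1 (shut) to 1 (fully open), then the shift along the world's x, y, z in m, then the turn, a rotation vector about the world's x, y, z in rad. A call has exactly 5 rows; each row shifts and turns the commanded pose from where the row before left it; what a row does not reach is not made up. A row lasts 1/12 s, in which the tool goes at most 41.7 mm and 7.16 degrees, less where a joint would pass 70% of its speed; a pose out of reach is approached as far as the arm can. A call is refused whole if a number of a shift passes 0.0417 or a number of a turn 0.125, either way. A call with a gripper value outside its range is refused whole. The fingers move at their own pace and stop on an object; the grip force is fixed at half the most. Time passes only in rows, so rows that do not move let the fingers close, or fill a call up. It gives the time, the measured TCP pose, the force, the opening and the grip force at its end, in the units of the state.
- get_obs(): the state, without advancing time (a new reading comes with each control period).
- camera(name): name is "scene" or "top" or "wrist"; returns a dict with "frame" (400x640x3 uint8, red, green, blue), "range_z" (400x640 float32, m along the optical axis (not along the pixel's ray), 0 where there is no reading), "camera_matrix" (3x3 intrinsics, pixels), "extrinsics" (4x4, takes a point from world to camera coordinates); the wrist camera has in their place "T_tool_cam" (4x4, takes a point from camera to tool coordinates, whose origin is the TCP and whose axes are the flange's). Camera axes: x right, y down, z forward; pixel columns grow to the right and rows downward; lengths in m; the calibration is good to about 2 mm. A picture is of the moment at which its call begins: read the wrist's pose just before it.
- job_done(): hands the job in; it is judged then, once.
The state is a dict: "clock": time; "joint_pos": joint angles; "joint_vel": joint speeds; "tau": joint torques, N m; "eef_pos": TCP position; "tool_rot": TCP orientation; "ft_force": force on the tool from outside, world axes, zero at the start; "ft_torque": the same for the moment, N m; "grip_width": finger opening in m; "grasp_force": force on a finger pad.
Only numpy, scipy, OpenCV 4.12 (cv2) and the standard library are available. Lean on these libraries where they do the work, as an engineer would, in place of code of your own. Each camera call takes 0.05 s, during which the arm holds its last target. There are 200 camera calls.

## Working session

There is one attempt and no reset: what is moved stays moved. The work goes in short steps, Python scripts to look and compute and a tool call to move; the robot and the scene stay as the last step left them, time stands still between calls to the robot, and variables do not carry over. Pictures are saved under pics/ and viewed, at most 10 in all, crops included, and the job is handed in when it is done.

Besides the shell and the picture viewer there is one more tool, called after "Emit:" in YAML: its name, and indented under it one key for each argument. send_rows: Moves the arm, as the interface text tells. Its arguments: {"type":"object","properties":{"steps":{"type":"string"}},"required":["steps"]}

```bash
mkdir -p pics
python3 - <<'E'
from workcell import *
import cv2,numpy as np
for n in("scene","top"):
    c=camera(n);cv2.imwrite(f"pics/{n}0.png",c["frame"][:,:,::-1]);np.savez(f"{n}0.npz",**c)
    print(n,c["camera_matrix"].tolist(),np.round(c["extrinsics"],4).tolist())
o=get_obs();print(o)
E
```

```text
scene [[478.2286770552517, 0.0, 317.9917083612328], [0.0, 478.2286770552517, 204.69922080682903], [0.0, 0.0, 1.0]] [[-0.2349, 0.972, -0.0073, 0.1621], [0.7754, 0.1828, -0.6044, -0.3442], [-0.5861, -0.1476, -0.7967, 1.5326], [0.0, 0.0, 0.0, 1.0]]
top [[442.7840436814837, 0.0, 324.2105652713116], [0.0, 442.7840436814837, 205.66753959056268], [0.0, 0.0, 1.0]] [[-0.0179, -0.9998, -0.0044, 0.0028], [-0.9876, 0.0184, -0.1558, 0.5512], [0.1558, 0.0015, -0.9878, 1.1067], [0.0, 0.0, 0.0, 1.0]]
{'clock': 0.1, 'joint_pos': array([-1.19901129e+00,  2.41329655e-01,  3.83843903e-03,  1.33520739e+00,
       -1.50797277e-05,  1.57080308e+00]), 'joint_vel': array([ 0.00129124, -0.00195349,  0.00266318,  0.00107651,  0.00074013,
       -0.00016794]), 'tau': array([ 5.89009760e-04, -3.73139083e+01,  2.53009218e+01,  1.08909429e-02,
       -4.31338805e-06, -1.19361246e-05]), 'eef_pos': array([ 0.18143825, -0.46533573,  0.24919811]), 'tool_rot': array([ 9.82771861e-01,  1.84820356e-01, -1.83206108e-04, -9.33357878e-04]), 'ft_force': array([-0.04191501, -0.21954277,  0.13342114]), 'ft_torque': array([ 0.01815658, -0.00648001,  0.02524665]), 'grasp_force': 0.0, 'grip_width': 0.08561540770492994}
```

View pics/top0.png

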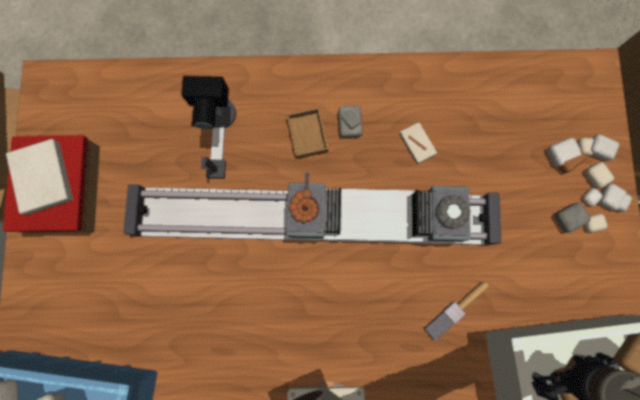

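View pics/scene0.png

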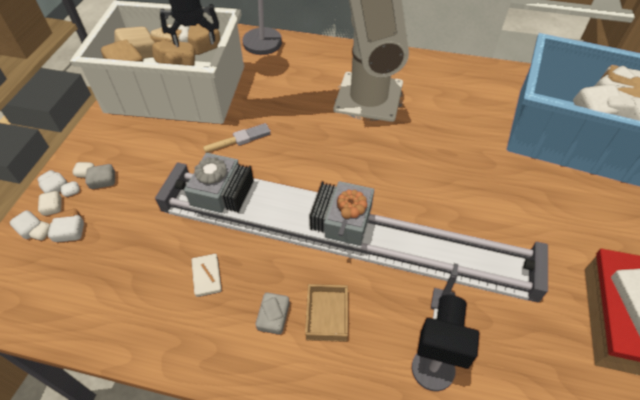

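The rail runs along world +y. In the top view its stops are at about (133,210) and (493,218), the pointer is near (306,178), and the clamp post is near (213,168). I'll zoom in and compute the 3D points.

```bash
cat > h.py <<'E'
import numpy as np,cv2
def world(c):
    K=c["camera_matrix"];E=c["extrinsics"];z=c["range_z"]
    v,u=np.mgrid[0:400,0:640]
    p=np.stack([(u-K[0,2])/K[0,0]*z,(v-K[1,2])/K[1,1]*z,z],-1)
    return (p-E[:3,3])@E[:3,:3]
def ray(c,u,v,h):
    K=c["camera_matrix"];E=c["extrinsics"];R=E[:3,:3];o=-R.T@E[:3,3]
    d=R.T@np.linalg.inv(K)@[u,v,1];return o+d*(h-o[2])/d[2]
E
python3 - <<'E'
from h import *
t=dict(np.load("top0.npz"));s=dict(np.load("scene0.npz"))
a=cv2.resize(t["frame"][150:230,185:345],None,fx=5,fy=5,interpolation=cv2.INTER_NEAREST)
b=cv2.resize(s["frame"][205:315,320:480],None,fx=5,fy=5,interpolation=cv2.INTER_NEAREST)
cv2.imwrite("pics/ta.png",a[:,:,::-1]);cv2.imwrite("pics/sa.png",b[:,:,::-1])
W=world(t)
for m,(lo,hi) in dict(stops=(.04,.3),plates=(.115,.14)).items(): pass
Z=W[...,2]
for v in (195,205,212,220,230):
    print(v,[(u,*np.round(W[v,u],3)) for u in (130,137,142,200,288,300,325,330,338,345,380,410,416,424,432,460,484,489,496)])
# rail edges: fit height > 15mm inside the free span
for u in (160,180,200,220,240,260,360,380,400):
    col=np.where((Z[:,u]>.012)&(np.arange(400)>183)&(np.arange(400)<250))[0]
    print(u,col[0],np.round(W[col[0],u],3),col[-1],np.round(W[col[-1],u],3))
E
```

```text
195 [(130, np.float64(0.585), np.float64(0.492), np.float64(0.061)), (137, np.float64(0.586), np.float64(0.475), np.float64(0.058)), (142, np.float64(0.589), np.float64(0.47), np.float64(0.038)), (200, np.float64(0.585), np.float64(0.316), np.float64(0.044)), (288, np.float64(0.566), np.float64(0.08), np.float64(0.128)), (300, np.float64(0.561), np.float64(0.049), np.float64(0.149)), (325, np.float64(0.566), np.float64(-0.01), np.float64(0.118)), (330, np.float64(0.565), np.float64(-0.022), np.float64(0.12)), (338, np.float64(0.565), np.float64(-0.041), np.float64(0.12)), (345, np.float64(0.575), np.float64(-0.061), np.float64(0.061)), (380, np.float64(0.574), np.float64(-0.151), np.float64(0.06)), (410, np.float64(0.572), np.float64(-0.228), np.float64(0.061)), (416, np.float64(0.561), np.float64(-0.23), np.float64(0.123)), (424, np.float64(0.561), np.float64(-0.25), np.float64(0.12)), (432, np.float64(0.56), np.float64(-0.27), np.float64(0.12)), (460, np.float64(0.557), np.float64(-0.334), np.float64(0.13)), (484, np.float64(0.573), np.float64(-0.428), np.float64(0.032)), (489, np.
[... 4807 characters left out ...]
np.float64(0.127)), (484, np.float64(0.482), np.float64(-0.425), np.float64(0.021)), (489, np.float64(0.478), np.float64(-0.423), np.float64(0.062)), (496, np.float64(0.478), np.float64(-0.442), np.float64(0.058))]
160 188 [0.611 0.431 0.019] 235 [0.486 0.428 0.013]
180 188 [0.611 0.379 0.014] 236 [0.482 0.375 0.013]
200 189 [0.607 0.325 0.016] 236 [0.481 0.321 0.017]
220 189 [0.606 0.272 0.014] 237 [0.477 0.269 0.012]
240 190 [0.601 0.217 0.02 ] 237 [0.476 0.216 0.013]
260 190 [0.601 0.164 0.015] 238 [0.473 0.163 0.015]
360 189 [ 0.59  -0.1    0.061] 240 [ 0.462 -0.1    0.016]
380 190 [ 0.587 -0.151  0.061] 241 [ 0.459 -0.152  0.015]
400 190 [ 0.585 -0.203  0.061] 241 [ 0.458 -0.204  0.016]
```

View pics/ta.png

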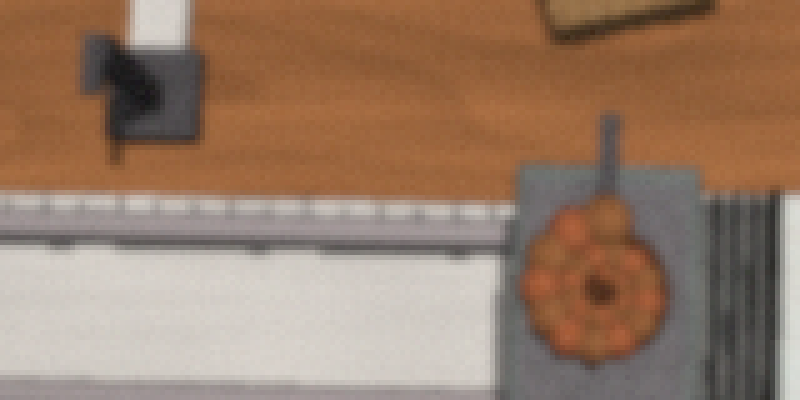

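View pics/sa.png

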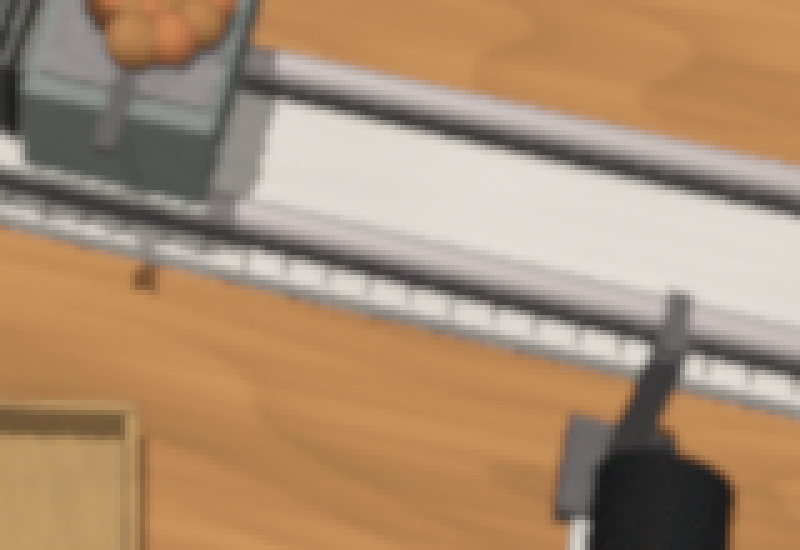

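In the top view the pointer tip is at (307,173) and the mark's finger tip at (204,169). In the scene view the pointer tip is at (341,234) and the mark tip at about (455.6,264). Next I'll cross-check the two views.

Run:
```python
from h import *
t=dict(np.load("top0.npz"));s=dict(np.load("scene0.npz"))
P=lambda c:c["camera_matrix"]@c["extrinsics"][:3]
for n,a,b in(("ptr",(306.6,173.2),(341,233.8)),("mark",(203.8,168.8),(455.8,263.8))):
    X=cv2.triangulatePoints(P(t),P(s),np.array(a).reshape(2,1),np.array(b).reshape(2,1));print(n,(X[:3]/X[3]).T.round(4),ray(t,*a,.127).round(4),ray(s,*b,.127).round(4))
Wt=world(t);
print("mark depth",Wt[160:172,200:209,:].round(3)[::2,::2].tolist())
# rail direction from edges
e=np.array([[.611,.431],[.611,.379],[.607,.325],[.606,.272],[.601,.217],[.601,.164]]);print(np.polyfit(e[:,1],e[:,0],1))
e=np.array([[.486,.428],[.482,.375],[.481,.321],[.477,.269],[.476,.216],[.473,.163],[.462,-.1],[.459,-.152],[.458,-.204]]);print(np.polyfit(e[:,1],e[:,0],1))
# plate faces: transitions in height along rows
Z=Wt[...,2]
for v in(200,212,225):
    i=np.where((Z[v,300:450]>.09))[0]+300
    k=np.where(np.diff(i)>5)[0]; print(v,i[k],i[k+1],[ray(t,x,v,.12).round(4) for x in(i[k][0]+.5,i[k+1][0]-.5)])
for v in(200,212,225):
    print([ray(t,x,v,.06).round(4) for x in (np.where(np.abs(Z[v]-.06)<.012)[0][[0,-1]])])
```

```text
ptr [[0.6184 0.0352 0.1276]] [0.6188 0.0341 0.127 ] [0.6178 0.0361 0.127 ]
mark [[0.6351 0.2878 0.1239]] [0.6345 0.2848 0.127 ] [0.6366 0.2891 0.127 ]
mark depth [[[0.691, 0.331, 0.0], [0.655, 0.288, 0.132], [0.655, 0.284, 0.132], [0.657, 0.281, 0.123], [0.661, 0.279, 0.111]], [[0.686, 0.332, -0.002], [0.651, 0.289, 0.13], [0.651, 0.284, 0.131], [0.653, 0.282, 0.12], [0.655, 0.279, 0.114]], [[0.679, 0.33, 0.002], [0.646, 0.289, 0.13], [0.645, 0.283, 0.132], [0.653, 0.286, 0.102], [0.654, 0.282, 0.099]], [[0.676, 0.332, -0.005], [0.641, 0.289, 0.129], [0.641, 0.283, 0.131], [0.675, 0.315, -0.002], [0.655, 0.289, 0.073]], [[0.668, 0.33, 0.001], [0.635, 0.288, 0.133], [0.637, 0.284, 0.127], [0.668, 0.314, -0.0], [0.665, 0.305, 0.014]], [[0.662, 0.33, 0.003], [0.662, 0.325, 0.002], [0.664, 0.32, -0.003], [0.659, 0.311, 0.013], [0.658, 0.303, 0.02]]]
[0.04329108 0.59326593]
[0.04388928 0.46624908]
200 [341] [414] [array([ 0.5522, -0.0495,  0.12  ]), array([ 0.549, -0.224,  0.12 ])]
212 [340] [414] [array([ 0.5229, -0.0464,  0.12  ]), array([ 0.5196, -0.2226,  0.12  ])]
225 [340] [414] [array([ 0.4913, -0.0457,  0.12  ]), array([ 0.4881, -0.221 ,  0.12  ])]
[array([0.5748, 0.6123, 0.06  ]), array([ 0.5549, -0.4548,  0.06  ])]
[array([0.5436, 0.6102, 0.06  ]), array([ 0.5239, -0.4549,  0.06  ])]
[array([0.5102, 0.6105, 0.06  ]), array([ 0.4906, -0.4522,  0.06  ])]
```

Triangulation puts the pointer 252 mm short of the mark, with the rail yawed by -0.044 rad. The well's middle is at (0.522, -0.136) and the joint is at about 0.05. With the fingers open along y they span 114 mm of the 180 mm well. Bouncing off a plate with the hand moving at v takes the carriage from 0 to 2v, and from 2v back to 0, whatever its mass. First I'll move above the well.

Emit:
send_rows:
  steps: "1 0.0227 0.022 0 0 0 -0.0277;1 0.0227 0.022 0 0 0 -0.0277;1 0.0227 0.022 0 0 0 -0.0277;1 0.0227 0.022 0 0 0 -0.0277;1 0.0227 0.022 0 0 0 -0.0277"

```text
clock: 0.52
eef_pos: [0.2957, -0.3545, 0.2496]
tool_rot: [0.993, 0.115, -0.0, -0.0]
ft_force: [0.9, -0.4, -0.9]
grip_width: 0.0852
grasp_force: 0.0
```

Emit:
send_rows:
  steps: "1 0.0227 0.022 0 0 0 -0.0277;1 0.0227 0.022 0 0 0 -0.0277;1 0.0227 0.022 0 0 0 -0.0277;1 0.0227 0.022 0 0 0 -0.0277;1 0.0227 0.022 0 0 0 -0.0277"

```text
clock: 0.93
eef_pos: [0.4093, -0.2444, 0.2497]
tool_rot: [0.999, 0.047, -0.0, -0.0]
ft_force: [0.6, -0.5, 0.2]
grip_width: 0.0851
grasp_force: 0.0
```

Emit:
send_rows:
  steps: "1 0.0227 0.022 0 0 0 -0.0277;1 0.0227 0.022 0 0 0 -0.0277;1 0.0227 0.022 0 0 0 -0.0277;1 0.0227 0.022 0 0 0 -0.0277;1 0.0227 0.022 0 0 0 -0.0277"

```text
clock: 1.35
eef_pos: [0.5228, -0.1344, 0.2495]
tool_rot: [1.0, -0.022, -0.001, -0.0]
ft_force: [0.3, -1.0, 0.1]
grip_width: 0.0853
grasp_force: 0.0
```

```bash
cat >> h.py <<'E'
Y=np.array([.0437,.999]);M0=np.array([.522,-.136])
def edge(c,back=False):
    """+y end of the carriage's front block along the rail, rel. to initial well middle"""
    W=world(c);d=W[...,:2]-M0;y=d@Y;x=d@[.999,-.0437];z=W[...,2]
    m=(abs(x)<.06)&(z>.11)&(z<.135)&(y>.12 if not back else y<-.12)
    r=[(y[v][m[v]].min() if back else y[v][m[v]].max()) for v in range(400) if m[v].sum()>5]
    return np.median(r),len(r)
def now(pic=None):
    from workcell import camera,get_obs
    t0=dict(np.load("top0.npz"))
    c=camera("top")
    s=edge(c)[0]-edge(t0)[0]
    o=get_obs();h=(o["eef_pos"][:2]-M0)
    q=o["tool_rot"]
    print("t %.2f s %.4f n%d back %.4f hand y %.4f x %.4f z %.4f rel %.4f yaw %.3f F %s"%(o["clock"],s,edge(c)[1],edge(c,1)[0]-edge(t0,1)[0],h@Y,h@[.999,-.0437],o["eef_pos"][2],h@Y-s,2*np.arctan2(q[1],q[0]),o["ft_force"].round(2)))
    if pic:cv2.imwrite("pics/"+pic,c["frame"][:,:,::-1])
E
python3 -c "
from h import *;now('over.png')"
```

```text
t 1.40 s 0.0009 n56 back -0.0003 hand y 0.0055 x 0.0045 z 0.2491 rel 0.0046 yaw -0.041 F [ 3.32  0.67 -1.06]
```

View pics/over.png

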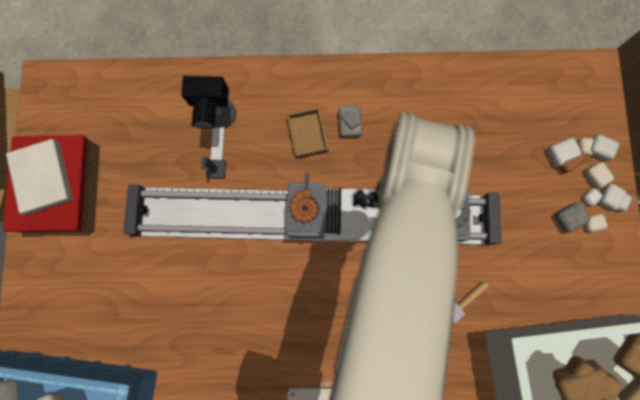

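The arm hides the rear block, but the front block and pointer at (306,180) stay visible, so I can track from them. Descending into the well.

Emit:
send_rows:
  steps: "1 0 0 -0.03 0 0 0;1 0 0 -0.03 0 0 0;1 0 0 -0.03 0 0 0;1 0 0 -0.03 0 0 0;1 0 0 -0.03 0 0 0"

```text
clock: 1.82
eef_pos: [0.5216, -0.1357, 0.0983]
tool_rot: [1.0, -0.022, -0.0, -0.0]
ft_force: [0.5, -0.7, -0.3]
grip_width: 0.0853
grasp_force: 0.0
```

Emit:
send_rows:
  steps: "1 0 0 0 0 0 0;1 0 0 0 0 0 0;1 0 0 0 0 0 0;1 0 0 0 0 0 0;1 0 0 0 0 0 0"

```text
clock: 2.23
eef_pos: [0.5238, -0.1363, 0.1023]
tool_rot: [1.0, -0.022, 0.002, 0.001]
ft_force: [-0.3, -0.4, 0.3]
grip_width: 0.0854
grasp_force: 0.0
```

```bash
python3 -c "
from h import *;now()
from workcell import camera
c=camera('scene');cv2.imwrite('pics/in.png',cv2.resize(c['frame'][110:310,130:430],None,fx=2.6,fy=2.6)[:,:,::-1])"
```

```text
t 2.28 s 0.0022 n56 back -0.0003 hand y -0.0002 x 0.0015 z 0.1021 rel -0.0024 yaw -0.044 F [ 0.33 -0.1  -0.06]
```

View pics/in.png

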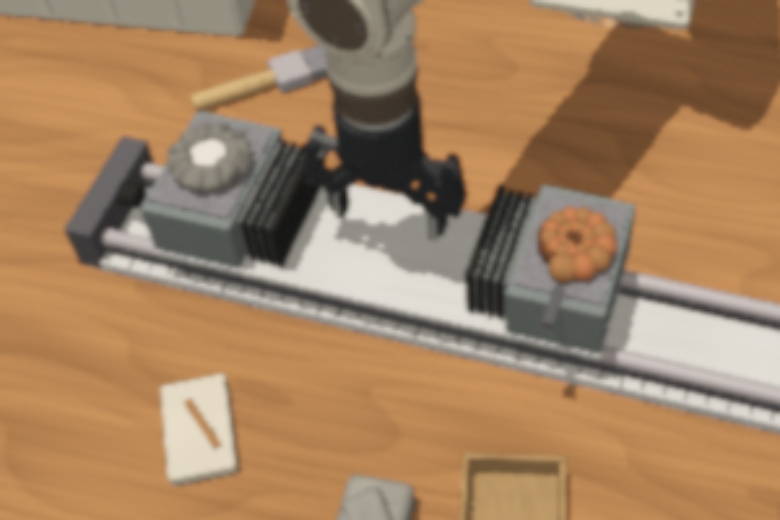

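The hand is in the well without touching anything. The fingers bow outward at the knuckles, about (455,180) in this crop. I'll measure their profile against height before choosing an opening.

```bash
python3 -c "
from h import *
from workcell import camera
c=camera('scene');W=world(c);d=W[...,:2]-M0;y=d@Y;x=d@[.999,-.0437];z=W[...,2]
m=(abs(x)<.05)&(abs(y)<.085)
for a in np.arange(.07,.2,.008):
    k=m&(z>a)&(z<a+.008);
    if k.sum()>3: print('%.3f'%a,k.sum(),np.percentile(y[k],[2,10,90,98]).round(3),np.median(x[k]).round(3))
"
```

```text
0.094 4 [-0.046 -0.046  0.02   0.042] -0.0
0.102 26 [-0.052 -0.047  0.049  0.053] 0.007
0.110 33 [-0.058 -0.055  0.054  0.054] 0.008
0.118 32 [-0.055 -0.047  0.054  0.055] 0.008
0.126 29 [-0.057 -0.049  0.053  0.055] 0.009
0.134 22 [-0.058 -0.053  0.054  0.055] 0.01
0.142 82 [-0.07  -0.061  0.065  0.072] 0.009
0.150 114 [-0.072 -0.065  0.07   0.072] 0.007
0.158 134 [-0.069 -0.044  0.063  0.071] 0.01
0.166 102 [-0.071 -0.063  0.067  0.07 ] 0.013
0.174 83 [-0.069 -0.061  0.068  0.069] 0.012
0.182 127 [-0.066 -0.057  0.066  0.068] 0.012
0.190 120 [-0.064 -0.058  0.065  0.067] 0.01
0.198 148 [-0.067 -0.064  0.063  0.065] 0.003
```

At plate height the fingers span ±55 mm, and the knuckles span ±72 mm but only above z = 0.142, over the blocks. Small compressions are therefore safe. Pushing: close the gap, then hold a steady 42 mm/s through one bounce, which should send the carriage off at about 80 mm/s.

Emit:
send_rows:
  steps: "1 0.0002 0.005 0 0 0 0;1 0.0002 0.005 0 0 0 0;1 0.0002 0.004 0 0 0 0;1 0.0002 0.004 0 0 0 0;1 0.00015 0.0035 0 0 0 0"

```text
clock: 2.8
eef_pos: [0.5231, -0.1136, 0.1]
tool_rot: [1.0, -0.022, -0.0, -0.0]
ft_force: [-1.3, -0.2, 0.3]
grip_width: 0.0854
grasp_force: 0.0
```

Emit:
send_rows:
  steps: "1 0.00015 0.0035 0 0 0 0;1 0.00015 0.0035 0 0 0 0;1 0.00015 0.0035 0 0 0 0;1 0.00015 0.0035 0 0 0 0;1 0.00015 0.0035 0 0 0 0"

```text
clock: 3.22
eef_pos: [0.5238, -0.0965, 0.1]
tool_rot: [1.0, -0.022, -0.0, 0.0]
ft_force: [-0.4, 0.1, -0.1]
grip_width: 0.0855
grasp_force: 0.1
```

Emit:
send_rows:
  steps: "1 0.00015 0.0035 0 0 0 0;1 0.00015 0.0035 0 0 0 0;1 0.00015 0.0035 0 0 0 0;1 0.00015 0.0035 0 0 0 0;1 0.00015 0.0035 0 0 0 0"

```text
clock: 3.63
eef_pos: [0.5246, -0.079, 0.1]
tool_rot: [1.0, -0.022, -0.0, 0.0]
ft_force: [0.1, -0.4, -0.3]
grip_width: 0.0854
grasp_force: 0.2
```

```bash
python3 -c "
from h import *;now()"
```

```text
t 3.68 s 0.0010 n56 back 0.0139 hand y 0.0576 x 0.0001 z 0.1000 rel 0.0566 yaw -0.043 F [-0.17 -0.29  0.3 ]
```

Emit:
send_rows:
  steps: "1 0.00015 0.0035 0 0 0 0;1 0.00015 0.0035 0 0 0 0;1 0.00015 0.0035 0 0 0 0;1 0.00015 0.0035 0 0 0 0;1 0.00015 0.0035 0 0 0 0"

```text
clock: 4.1
eef_pos: [0.5254, -0.0614, 0.1]
tool_rot: [1.0, -0.022, 0.0, -0.0]
ft_force: [-1.2, 0.1, -0.0]
grip_width: 0.0852
grasp_force: 0.0
```

```bash
python3 -c "
from h import *;now('push.png')"
```

```text
t 4.15 s 0.0011 n56 back 0.0446 hand y 0.0752 x 0.0001 z 0.1000 rel 0.0741 yaw -0.043 F [ 0.46 -0.28  0.44]
```

View pics/push.png

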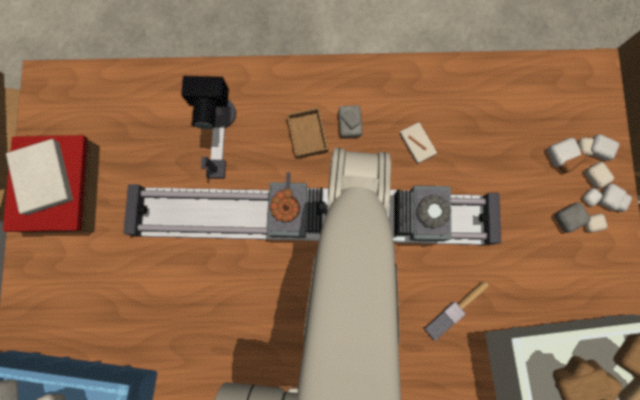

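The front edge reading was pinned by the red box; the rear edge shows s = 0.045 and moving. The carriage has left the plate at roughly 80 mm/s. I'll fix the mask and follow it.

Emit:
send_rows:
  steps: "1 0.0002 0.005 0 0 0 0;1 0.00025 0.006 0 0 0 0;1 0.00025 0.006 0 0 0 0;1 0.00025 0.006 0 0 0 0;1 0.00025 0.006 0 0 0 0"

```text
clock: 4.57
eef_pos: [0.5265, -0.0321, 0.1]
tool_rot: [1.0, -0.022, -0.0, -0.0]
ft_force: [0.1, -0.0, -0.4]
grip_width: 0.0854
grasp_force: 0.0
```

```bash
sed -i 's/(y>.12 if not back/(y<.52)\&(y>-.4)\&(y>.12 if not back/' h.py; python3 -c "
from h import *;now()"
```

```text
t 4.62 s 0.0749 n50 back 0.0751 hand y 0.1050 x -0.0000 z 0.1000 rel 0.0301 yaw -0.042 F [-0.4   0.4   0.29]
```

Carriage at s = 0.075 and about 65 mm/s, so free coasting should end near 0.25. I'll follow more slowly to centre the hand.

Emit:
send_rows:
  steps: "1 0.0002 0.005 0 0 0 0;1 0.00015 0.004 0 0 0 0;1 0.00015 0.003 0 0 0 0;1 0.00015 0.003 0 0 0 0;1 0.00015 0.003 0 0 0 0"

```text
clock: 5.03
eef_pos: [0.5272, -0.0191, 0.1]
tool_rot: [1.0, -0.019, 0.0, -0.002]
ft_force: [-0.1, -0.3, 0.1]
grip_width: 0.0853
grasp_force: 0.0
```

Emit:
send_rows:
  steps: "1 0.00015 0.003 0 0 0 0;1 0.00015 0.003 0 0 0 0;1 0.00015 0.003 0 0 0 0;1 0.00015 0.003 0 0 0 0;1 0.00015 0.003 0 0 0 0"

```text
clock: 5.45
eef_pos: [0.5277, -0.0117, 0.1]
tool_rot: [1.0, -0.013, 0.0, -0.005]
ft_force: [0.4, 0.1, 0.7]
grip_width: 0.0854
grasp_force: 0.0
```

```bash
python3 -c "
from h import *;now()"
```

```text
return _methods._mean(a, axis=axis, dtype=dtype,
  ret = ret.dtype.type(ret / rcount)
```

The hand fell behind its command and its orientation is drifting, so a joint limit is likely. Checking.

```bash
python3 -c "
from workcell import *
o=get_obs();print(o['joint_pos'].round(3),o['joint_vel'].round(3),o['eef_pos'],o['tool_rot'].round(4))"
```

```text
[-0.027  0.408 -0.171  0.992  0.01   3.141] [-0.002  0.    -0.001 -0.002 -0.004 -0.001] [ 0.52767219 -0.01142749  0.1000008 ] [ 0.9999 -0.013   0.     -0.0049]
```

Joint 6 is at its limit (3.14), so the hand can't follow further at this yaw. Left alone, the carriage should stop near 0.25. I'll lift straight out while centred, turn the tool by half a turn and wait above the target place.

Emit:
send_rows:
  steps: "1 0 0 0.04 0 0 0;1 0 0 0.04 0 0 0.02;1 0 0 0.04 0 0 0.12;1 0 0 0.04 0 0 0.12;1 0.0003 0.0064 0 0 0 0.12"

```text
clock: 5.92
eef_pos: [0.5319, -0.0061, 0.2692]
tool_rot: [0.984, 0.178, 0.007, -0.003]
ft_force: [2.2, -0.7, 0.6]
grip_width: 0.0854
grasp_force: 0.0
```

Emit:
send_rows:
  steps: "1 0.0003 0.0064 0 0 0 0.12;1 0.0003 0.0064 0 0 0 0.12;1 0.0003 0.0064 0 0 0 0.12;1 0.0003 0.0064 0 0 0 0.12;1 0.0003 0.0064 0 0 0 0.12"

```text
clock: 6.33
eef_pos: [0.5294, 0.027, 0.26]
tool_rot: [0.887, 0.462, -0.002, -0.004]
ft_force: [-0.1, 0.1, 0.7]
grip_width: 0.0853
grasp_force: 0.0
```

```bash
python3 -W ignore -c "
from h import *;now()"
```

```text
t 6.38 s 0.1549 n50 back nan hand y 0.1642 x 0.0003 z 0.2600 rel 0.0093 yaw 0.964 F [0.44 1.03 0.18]
```

It will stop short, at roughly 0.21. I'll finish the turn, then nudge it again.

Emit:
send_rows:
  steps: "1 0.0001 0.0025 0 0 0 0.12;1 0.0001 0.0025 0 0 0 0.12;1 0.0001 0.0025 0 0 0 0.12;1 0.0001 0.0025 0 0 0 0.12;1 0.0001 0.0025 0 0 0 0.12"

```text
clock: 6.8
eef_pos: [0.5299, 0.0391, 0.2599]
tool_rot: [0.712, 0.702, -0.003, -0.003]
ft_force: [-1.2, 0.9, -0.4]
grip_width: 0.0853
grasp_force: 0.0
```

Emit:
send_rows:
  steps: "1 0.0001 0.0025 0 0 0 0.12;1 0.0001 0.0025 0 0 0 0.12;1 0.0001 0.0025 0 0 0 0.12;1 0.0001 0.0025 0 0 0 0.12;1 0.0001 0.0025 0 0 0 0.12"

```text
clock: 7.22
eef_pos: [0.5304, 0.0516, 0.2599]
tool_rot: [0.473, 0.881, -0.004, -0.002]
ft_force: [0.5, -0.1, 1.0]
grip_width: 0.0853
grasp_force: 0.0
```

Emit:
send_rows:
  steps: "1 0.0001 0.0025 0 0 0 0.12;1 0.0001 0.0025 0 0 0 0.12;1 0.0001 0.0025 0 0 0 0.12;1 0.0001 0.0025 0 0 0 0.12;1 0.0001 0.0025 0 0 0 0.12"

```text
clock: 7.63
eef_pos: [0.5309, 0.0641, 0.2599]
tool_rot: [0.191, 0.982, -0.005, -0.001]
ft_force: [-0.5, -0.9, -0.1]
grip_width: 0.0851
grasp_force: 0.0
```

Emit:
send_rows:
  steps: "1 0.0001 0.0025 0 0 0 0.12;1 0.0001 0.0025 0 0 0 0.12;1 0.0001 0.0025 0 0 0 0.094;1 0 0 0 0 0 0;1 0 0 0 0 0 0"

```text
clock: 8.05
eef_pos: [0.5312, 0.0716, 0.26]
tool_rot: [0.029, 1.0, -0.005, -0.0]
ft_force: [-0.1, 0.1, 0.2]
grip_width: 0.0852
grasp_force: 0.0
```

```bash
python3 -W ignore -c "
from h import *;now()
from workcell import *;print(get_obs()['joint_pos'])"
```

```text
t 8.10 s 0.1959 n27 back nan hand y 0.2077 x 0.0002 z 0.2600 rel 0.0118 yaw 3.084 F [ 0.48 -0.07  0.24]
[ 0.13876037  0.31023895  0.12484604  1.38730511 -0.00934695  0.19612378]
```

Emit:
send_rows:
  steps: "1 0 0 -0.032 0 0 0.003;1 0 0 -0.032 0 0 0.003;1 0 0 -0.032 0 0 0.003;1 0 0 -0.032 0 0 0.003;1 0 0 -0.032 0 0 0.002"

```text
clock: 8.52
eef_pos: [0.5313, 0.0714, 0.0989]
tool_rot: [0.021, 1.0, -0.005, 0.0]
ft_force: [-0.3, 0.2, 0.2]
grip_width: 0.0855
grasp_force: 0.0
```

Emit:
send_rows:
  steps: "1 0 0 0 0 0 0;1 0 0 0 0 0 0;1 0.0001 0.003 0 0 0 0;1 0.0001 0.003 0 0 0 0;1 0.0001 0.003 0 0 0 0"

```text
clock: 8.93
eef_pos: [0.5335, 0.0813, 0.1025]
tool_rot: [0.02, 1.0, -0.004, 0.002]
ft_force: [-0.4, 0.6, -0.1]
grip_width: 0.0857
grasp_force: 0.0
```

```bash
python3 -W ignore -c "
from h import *;now()"
```

```text
t 8.98 s 0.2067 n45 back nan hand y 0.2181 x 0.0017 z 0.1022 rel 0.0114 yaw 3.102 F [-0.24  0.81  0.35]
```

s = 0.207, nearly at rest and 45 mm short. Gentle second push: close the gap, then hold a steady 18 mm/s.

Emit:
send_rows:
  steps: "1 0.0001 0.004 0 0 0 0;1 0.0001 0.004 0 0 0 0;1 0.0001 0.004 0 0 0 0;1 0.0001 0.003 0 0 0 0;1 0.0001 0.002 0 0 0 0"

```text
clock: 9.4
eef_pos: [0.532, 0.0983, 0.1]
tool_rot: [0.02, 1.0, -0.005, -0.0]
ft_force: [-0.6, -0.0, -1.0]
grip_width: 0.0853
grasp_force: 0.0
```

Emit:
send_rows:
  steps: "1 0.0001 0.0015 0 0 0 0;1 0.0001 0.0015 0 0 0 0;1 0.0001 0.0015 0 0 0 0;1 0 0.0015 0 0 0 0;1 0 0.0015 0 0 0 0"

```text
clock: 9.82
eef_pos: [0.5324, 0.1052, 0.0999]
tool_rot: [0.02, 1.0, -0.005, -0.0]
ft_force: [-0.3, 0.6, 0.5]
grip_width: 0.0854
grasp_force: 0.0
```

```bash
python3 -W ignore -c "
from h import *;now()"
```

```text
t 9.87 s 0.2118 n26 back nan hand y 0.2417 x -0.0002 z 0.1000 rel 0.0299 yaw 3.102 F [ 0.31 -0.03  0.76]
```

Emit:
send_rows:
  steps: "1 0.0001 0.0015 0 0 0 0;1 0.0001 0.0015 0 0 0 0;1 0.0001 0.0015 0 0 0 0;1 0 0.0015 0 0 0 0;1 0 0.0015 0 0 0 0"

```text
clock: 10.28
eef_pos: [0.5327, 0.1128, 0.1]
tool_rot: [0.02, 1.0, -0.005, -0.0]
ft_force: [-1.3, -0.7, 0.5]
grip_width: 0.0854
grasp_force: 0.0
```

```bash
python3 -W ignore -c "
from h import *;now()"
```

```text
t 10.33 s 0.2124 n28 back nan hand y 0.2493 x -0.0002 z 0.1000 rel 0.0368 yaw 3.102 F [-0.08  0.26  0.87]
```

Emit:
send_rows:
  steps: "1 0.0001 0.0015 0 0 0 0;1 0.0001 0.0015 0 0 0 0;1 0.0001 0.0015 0 0 0 0;1 0 0.0015 0 0 0 0;1 0 0.0015 0 0 0 0"

```text
clock: 10.75
eef_pos: [0.533, 0.1203, 0.1]
tool_rot: [0.02, 1.0, -0.005, -0.0]
ft_force: [0.1, -0.5, -0.1]
grip_width: 0.0853
grasp_force: 0.1
```

Emit:
send_rows:
  steps: "1 0.0001 0.0015 0 0 0 0;1 0.0001 0.0015 0 0 0 0;1 0.0001 0.0015 0 0 0 0;1 0 0.0015 0 0 0 0;1 0 0.0015 0 0 0 0"

```text
clock: 11.17
eef_pos: [0.5333, 0.1279, 0.1]
tool_rot: [0.02, 1.0, -0.005, -0.0]
ft_force: [0.3, 0.2, -0.6]
grip_width: 0.0852
grasp_force: 0.0
```

```bash
python3 -W ignore -c "
from h import *;now()"
```

```text
t 11.22 s 0.2305 n49 back nan hand y 0.2643 x -0.0002 z 0.1000 rel 0.0339 yaw 3.102 F [-0.21  0.68 -0.24]
```

Emit:
send_rows:
  steps: "1 0 0.001 0 0 0 0;1 0 0 0 0 0 0;1 0 0 0 0 0 0;1 0 0 0 0 0 0;1 0 0 0 0 0 0"

```text
clock: 11.63
eef_pos: [0.5333, 0.1286, 0.1]
tool_rot: [0.02, 1.0, -0.005, -0.0]
ft_force: [0.3, -0.1, 0.3]
grip_width: 0.0854
grasp_force: 0.0
```

```bash
python3 -W ignore -c "
from h import *;now()"
```

```text
t 11.68 s 0.2430 n49 back nan hand y 0.2648 x -0.0003 z 0.1000 rel 0.0218 yaw 3.102 F [ 0.1  -0.98 -0.09]
```

Emit:
send_rows:
  steps: "1 0 0 0 0 0 0;1 0 0 0 0 0 0;1 0 0 0 0 0 0;1 0 0 0 0 0 0;1 0 0 0 0 0 0"

```text
clock: 12.1
eef_pos: [0.5333, 0.1287, 0.1]
tool_rot: [0.02, 1.0, -0.005, -0.0]
ft_force: [-0.2, 0.2, 0.3]
grip_width: 0.0852
grasp_force: 0.0
```

```bash
python3 -W ignore -c "
from h import *;now()"
```

```text
t 12.15 s 0.2538 n49 back nan hand y 0.2649 x -0.0003 z 0.1000 rel 0.0111 yaw 3.102 F [ 0.12  0.01 -0.42]
```

It is at 0.254 and still doing about 21 mm/s, so it would overshoot. I'll set the hand back and let the rear plate bounce softly off the still hand, so it drifts back to the mark.

Emit:
send_rows:
  steps: "1 -0.0005 -0.0125 0 0 0 0;1 -0.0005 -0.0125 0 0 0 0;1 -0.0005 -0.011 0 0 0 0;1 -0.0002 -0.005 0 0 0 0;1 0 0 0 0 0 0"

```text
clock: 12.57
eef_pos: [0.5314, 0.0858, 0.1]
tool_rot: [0.021, 1.0, -0.005, -0.0]
ft_force: [-1.1, 0.1, -0.4]
grip_width: 0.0856
grasp_force: 0.1
```

```bash
python3 -W ignore -c "
from h import *;now()"
```

```text
t 12.62 s 0.2609 n50 back nan hand y 0.2228 x -0.0003 z 0.1001 rel -0.0381 yaw 3.100 F [-0.21 -0.31 -0.37]
```

Emit:
send_rows:
  steps: "1 0 0 0 0 0 0;1 0 0 0 0 0 0;1 0 0 0 0 0 0;1 0 0 0 0 0 0;1 0 0 0 0 0 0"

```text
clock: 13.03
eef_pos: [0.5316, 0.088, 0.1]
tool_rot: [0.02, 1.0, -0.005, -0.0]
ft_force: [-0.1, 0.1, -0.2]
grip_width: 0.085
grasp_force: 0.0
```

```bash
python3 -W ignore -c "
from h import *;now()"
```

```text
t 13.08 s 0.2548 n50 back nan hand y 0.2242 x -0.0002 z 0.1000 rel -0.0307 yaw 3.102 F [-0.92 -0.31 -0.03]
```

Emit:
send_rows:
  steps: "1 0.0004 0.01 0 0 0 0;1 0.0004 0.01 0 0 0 0;1 0.0004 0.01 0 0 0 0;1 0.0002 0.005 0 0 0 0;1 0 0 0 0 0 0"

```text
clock: 13.5
eef_pos: [0.5331, 0.1245, 0.1]
tool_rot: [0.019, 1.0, -0.005, 0.0]
ft_force: [-0.2, -0.8, 0.3]
grip_width: 0.0856
grasp_force: 0.0
```

```bash
python3 -W ignore -c "
from h import *;now()"
```

```text
t 13.55 s 0.2487 n49 back nan hand y 0.2600 x -0.0004 z 0.0999 rel 0.0112 yaw 3.104 F [ 0.88 -0.59  0.8 ]
```

Drifting back at about 11 mm/s. A soft bounce of the front plate off a still hand should leave it at rest near 0.25.

Emit:
send_rows:
  steps: "1 0.0004 0.009 0 0 0 0;1 0.0004 0.009 0 0 0 0;1 0.0002 0.005 0 0 0 0;1 0 0.001 0 0 0 0;1 0 0 0 0 0 0"

```text
clock: 13.97
eef_pos: [0.534, 0.1472, 0.1]
tool_rot: [0.019, 1.0, -0.005, -0.0]
ft_force: [0.1, -0.7, 0.3]
grip_width: 0.0854
grasp_force: 0.1
```

```bash
python3 -W ignore -c "
from h import *;now()"
```

```text
t 14.02 s 0.2451 n45 back nan hand y 0.2831 x -0.0004 z 0.1000 rel 0.0380 yaw 3.102 F [ 0.12  0.37 -0.34]
```

Emit:
send_rows:
  steps: "1 0 0 0 0 0 0;1 0 0 0 0 0 0;1 0 0 0 0 0 0;1 0 0 0 0 0 0;1 0 0 0 0 0 0"

```text
clock: 14.43
eef_pos: [0.534, 0.1465, 0.1]
tool_rot: [0.02, 1.0, -0.005, -0.0]
ft_force: [0.2, 0.0, -0.5]
grip_width: 0.0851
grasp_force: 0.0
```

```bash
python3 -W ignore -c "
from h import *;now()"
```

```text
t 14.48 s 0.2492 n49 back nan hand y 0.2828 x -0.0004 z 0.1000 rel 0.0335 yaw 3.101 F [-0.33 -0.46  0.27]
```

Emit:
send_rows:
  steps: "1 -0.0003 -0.006 0 0 0 0;1 -0.0003 -0.006 0 0 0 0;1 -0.0003 -0.006 0 0 0 0;1 -0.0003 -0.006 0 0 0 0;1 -0.0002 -0.004 0 0 0 0"

```text
clock: 14.9
eef_pos: [0.5325, 0.1176, 0.1]
tool_rot: [0.02, 1.0, -0.005, -0.0]
ft_force: [-0.3, 0.0, 0.3]
grip_width: 0.0856
grasp_force: 0.0
```

```bash
python3 -W ignore -c "
from h import *;now()"
```

```text
t 14.95 s 0.2520 n50 back nan hand y 0.2533 x -0.0007 z 0.1000 rel 0.0012 yaw 3.100 F [-0.12 -0.53  0.8 ]
```

Emit:
send_rows:
  steps: "1 0 0 0 0 0 0;1 0 0 0 0 0 0;1 0 0 0 0 0 0;1 0 0 0 0 0 0;1 0 0 0 0 0 0"

```text
clock: 15.37
eef_pos: [0.5326, 0.1189, 0.1]
tool_rot: [0.02, 1.0, -0.005, -0.0]
ft_force: [0.1, 0.9, -0.2]
grip_width: 0.0856
grasp_force: 0.0
```

```bash
python3 -W ignore -c "
from h import *;now()"
```

```text
t 15.42 s 0.2540 n50 back nan hand y 0.2551 x -0.0006 z 0.1000 rel 0.0012 yaw 3.102 F [-0.21  0.41  0.4 ]
```

It's creeping to rest at about 0.255 with the hand centred. Lifting out, then checking pointer against mark.

Emit:
send_rows:
  steps: "1 0 0 0.03 0 0 0;1 0 0 0.03 0 0 0;1 0 0 0.03 0 0 0;1 0 0 0.03 0 0 0;1 0 0 0.03 0 0 0"

```text
clock: 15.83
eef_pos: [0.5323, 0.1188, 0.2514]
tool_rot: [0.02, 1.0, -0.005, -0.0]
ft_force: [0.9, 0.4, -0.1]
grip_width: 0.0856
grasp_force: 0.0
```

Emit:
send_rows:
  steps: "1 0 0 0 0 0 0;1 0 0 0 0 0 0;1 0 0 0 0 0 0;1 0 0 0 0 0 0;1 0 0 0 0 0 0"

```text
clock: 16.25
eef_pos: [0.5317, 0.1185, 0.2482]
tool_rot: [0.02, 1.0, -0.005, -0.002]
ft_force: [-0.4, -0.2, -0.4]
grip_width: 0.0854
grasp_force: 0.0
```

Emit:
send_rows:
  steps: "1 0 0 0 0 0 0;1 0 0 0 0 0 0;1 0 0 0 0 0 0;1 0 0 0 0 0 0;1 0 0 0 0 0 0"

```text
clock: 16.67
eef_pos: [0.5326, 0.1187, 0.2499]
tool_rot: [0.02, 1.0, -0.005, -0.0]
ft_force: [0.1, 1.6, -0.7]
grip_width: 0.085
grasp_force: 0.0
```

Emit:
send_rows:
  steps: "1 0 0 0 0 0 0;1 0 0 0 0 0 0;1 0 0 0 0 0 0;1 0 0 0 0 0 0;1 0 0 0 0 0 0"

```text
clock: 17.08
eef_pos: [0.5326, 0.1187, 0.2501]
tool_rot: [0.02, 1.0, -0.005, -0.0]
ft_force: [1.2, 0.6, -0.4]
grip_width: 0.0854
grasp_force: 0.0
```

```bash
python3 -W ignore -c "
from h import *;now()
from workcell import camera
t=camera('top')['frame'];s=camera('scene')['frame']
a=cv2.resize(t[150:205,180:260],None,fx=7,fy=7,interpolation=0)
b=cv2.resize(s[230:300,400:480],None,fx=3,fy=3,interpolation=0)
im=np.zeros((600,560,3),np.uint8);im[:385]=a;im[388:598,:240]=b;cv2.imwrite('pics/fin.png',im[:,:,::-1])"
```

```text
t 17.13 s 0.2541 n44 back nan hand y 0.2549 x -0.0005 z 0.2501 rel 0.0008 yaw 3.102 F [ 0.17 -0.17  0.05]
```

View pics/fin.png

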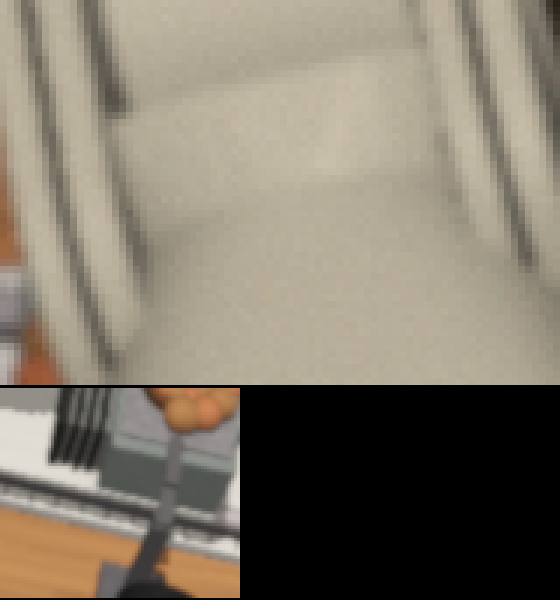

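In the scene view the pointer, near crop (173,460), and the clamp finger, near (165,505), form one continuous line. The carriage has stood still at s = 0.254 for over 1.5 s, so I'm handing in.

```bash
python3 -c "
from workcell import *
print(job_done())"
```

```text
the job is handed in; nothing more can be done
None
```

I handed the job in with the carriage at rest within about 2 mm of the mark by my camera measurement and the gripper about 155 mm above the well's middle; the hand-in returned no verdict.

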